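# Wedge the rocking satellite dispenser

### The job

The aluminium satellite dispenser on the bench rocks, because the foot at its near right corner (seen from the robot) is short and hangs just clear of the bench. With the fingertips push the black wedge, thin end first, under that foot until it is snug and all four feet carry, but not so hard that another foot lifts off or the dispenser slides; then press down firmly on the corner block above that foot to feel that it no longer rocks, and let go. Only push and press: pick nothing up, and leave the other things where they lie.

Things in the scene. Friction and masses are not known exactly. Their poses are not given: they have to be found in the camera images.
- dispenser: Satellite dispenser: loose, silvery milled-aluminium box, 240 mm (its x) by 360 mm (its y), six windows in its top, 1.8 to 2.6 kg. Underside 45 mm, top plate 165 mm above the bench. Four black rubber feet at x = -90, +90, y = -150, +150 mm. Origin under its middle at bench height, z up, x away from the robot within 0.3 rad. Stands level at first; 2 to 5 N down on the short-footed corner tips it.
- short_foot: Short foot at the dispenser's near right corner (x = -90, y = -150 mm in its frame): domed black rubber, a half ball of 14 mm radius. The origin is the lowest point of its sole, at the start about 3 to 7 mm above the bench, different each time. It is stiff in its thread and does not move in the dispenser.
- corner_block: Square aluminium block on top of the dispenser above the short foot, 40 x 40 mm, 12 mm high, edges parallel to the dispenser's; every corner has one. The origin is the centre of its underside (165 mm above the bench when level), so its top is 177 mm above the bench.
- wedge: Loose black plastic wedge lying flat, right of the dispenser: 150 mm long (its x), 40 mm wide (its y), 70 g. Origin: centre of its underside; x points from the thick to the thin end. The top slopes evenly, 1 in 10: 16.5 mm high at the thick end (x = -75 mm), 1.5 mm at the thin end (x = +75 mm). At the start the thin end points roughly at the short foot, 50 to 100 mm short of it.
- wedge_back (a point): Middle of the wedge's upright thick-end face, 8 mm above the bench: where to push. The wedge slides with under 1 N; once it meets the foot the push needed climbs to 6 to 15 N over about 10 mm while the foot takes up load; pushed further, another foot lifts or the dispenser slides along. It stays where it is left (friction about 0.6).
- wedge_tip (a point): The middle of the lower edge of the wedge's thin end.
- foot_far_right (a point): The lowest point of the dispenser's far right foot.
- foot_near_left (a point): The lowest point of the dispenser's near left foot.
- foot_far_left (a point): The lowest point of the dispenser's far left foot.
- screw_cup: Bystander: white cup of screws, 66 mm across, 58 mm high, near the dispenser's robot side. Origin at the centre of its underside.
- tape_roll: Bystander: roll of amber tape lying flat, 72 mm across, 19 mm high, near the dispenser's robot side. Origin at the centre of its underside.
- spanner: Bystander: steel spanner, 170 mm long, lying on the robot side of the wedge's path. Origin at its middle on the bench, x along its length.
- torque_driver: Bystander: screwdriver with a thick black handle, 210 mm long and 32 mm high, lying on the far side of the wedge's path. Origin at its middle on the bench, x along its length to the blade.
- pliers: Bystander: pliers with yellow grips, 155 mm long, on the dispenser's left. Origin under the pivot, x towards the jaws.
- frame_plate: Bystander: flat black rectangular frame, 140 x 100 mm, 4 mm thick, on the dispenser's left. Origin at its centre on the bench.
- dust_brush: Bystander: small blue-handled brush, 155 mm long, beyond the dispenser. Origin at its middle on the bench, x along its length.
There are look-alikes about, which are no part of the job. What is shaped like the wedge but blue is not meant.

How it is judged (in metres and radians):
On the way, in this order (a step that is already met when the one before it is completed fails the run):
1. the wedge is under the short foot and carries it by itself (over 0.3 N, no finger on the corner block) (contact force between short_foot and wedge above 0.3 N and contact force between the fingers and corner_block below 0.5 N), for 0.2 s.
2. a finger presses on the corner block above the short foot with over 4 N and the dispenser does not rock (stays within 0.012 rad of level, the foot on the wedge) (contact force between the fingers and corner_block above 4 N and contact force between short_foot and wedge above 1 N and angle between dispenser's own z axis and vertical below 0.012 rad), for 0.3 s.
At the end, for the whole second after the job is handed in: The wedge lies flat on the bench under the short foot and carries it (over 0.3 N); the dispenser stands level within 0.01 rad with none of its other three feet more than 1.5 mm off the bench; it stands within 12 mm of its first place; everything is at rest (contact force between short_foot and wedge above 0.3 N and angle between dispenser's own z axis and vertical below 0.01 rad and height (world z) of each of foot_far_right, foot_near_left, foot_far_left below 0.0015 m and height (world z) of wedge below 0.003 m and linear speed of each of dispenser, wedge below 0.01 m/s and distance of dispenser from where it was at the start of the episode below 0.012 m); the robot touches nothing.
It fails at once if the wedge is lifted (its middle more than 8 mm up) instead of pushed (height (world z) of wedge above 0.008 m).
It fails at once if the dispenser is lifted or tipped by more than 0.1 rad (height (world z) of dispenser above 0.012 m or angle between dispenser's own z axis and vertical above 0.1 rad).
It fails at once if the dispenser is shoved more than 12 mm (distance of dispenser from where it was at the start of the episode above 0.012 m).
It fails at once if another thing on the bench is moved more than 25 mm (distance of any of screw_cup, tape_roll, spanner, torque_driver, pliers, frame_plate, dust_brush from where it was at the start of the episode above 0.025 m).
It also fails if it takes over 48 s, if anything falls off the work surface, if the arm or the gripper's body presses on something with over 40 N, if the wrist force passes 120 N, or if a joint passes its speed limit or range.

### The arm

A 6-joint arm with a two-finger parallel gripper is mounted at the origin on the work surface. World frame = base frame: x ahead of the robot, y to its left, z up, the work surface at z = 0. Lengths are in m, angles in degrees, forces in N, time in s.
With the tool pointing down it reaches from about 0.3 to 0.75 m from the base axis. Payload 8.5 kg.
Tool frame: the origin (TCP) lies at the very end of the fingers, on their centre line; the grasp point (between the pads) lies 19 mm behind it (env.grip_point_offset is the distance from the TCP to the grasp point, in m); z points along the fingers, y is the direction in which the jaws open and shut (so a half turn about z gives the same grasp; the last joint's range is limited). The gripper opens to 85 mm and grips with 20 to 120 N. Pads are 22 mm wide; open, the fingers measure 114 mm over their backs; the gripper's body (76 mm by 85 mm) begins 54 mm behind the grasp point. The pads swing forward as they close: fully open they stand 13 mm farther back than shut.
Start: joints at [-79.945, 21.807, 74.336, -0, 83.858, -12.336], TCP at [0.21, -0.509, 0.231] pointing down, gripper open.
Joint ranges: [-178.18, 178.18], [-50.72, 133.34], [12.68, 142.11], [-81.47, 261.47], [9.98, 163.14], [-165.26, 165.26]. Speed limits (degrees/s): [136.94, 136.94, 180, 180, 180, 180].

### API

Orientations are given as a 3x3 rotation matrix whose columns are the frame's x, y, z axes.
In Python, from rig import env gives the robot as it stands.
- The arm moves only by the tool move_arm, never from a script. Its argument "moves" is a list of rows, each a list of 4 numbers: the shift along the tool's x, y, z in mm, then the turn about the tool's z in rad. In form: [[tx, ty, tz, spin], ...]. A call has 1 to 20 rows; each row is the pose to reach, as a shift and turn from the pose commanded when the call began, along the tool's axes at that moment; what a row does not reach only later rows make up. A row lasts 1/10 s, in which the tool goes at most 50 mm and 8.59 degrees, less where a joint would pass 70% of its speed; a pose out of reach is approached as far as the arm can. A call with a gripper value outside its range is refused whole. "grip" is the closure, from 0 (fully open) to 1 (shut), set as the call begins (left out, the last holds). The fingers move at their own pace and stop on an object; "grip_force" is the grip in N (left out, the last holds). Time passes only in rows, so rows that repeat a pose let the fingers close. It gives the time, the measured TCP pose, the force and the opening at its end, in the units of the state.
- env.observe(): the state, without advancing time (a new reading comes with each control period).
- env.get_image(name): name is "side" or "top" or "wrist"; returns the picture (400x640x3 uint8, red, green, blue); there is no depth.
- env.get_calibration(name): a dict with "fovy" (degrees; the focal length in pixels is half the picture's height over the tangent of half this angle, whatever the lens; pixels are square), "cx", "cy" (the principal point, pixels), "extrinsics" (4x4, takes a point from world to camera coordinates); the wrist camera has in their place "tool_from_camera" (4x4, takes a point from camera to tool coordinates, whose origin is the TCP and whose axes are the flange's). Camera axes: x right, y up, looking along -z (the intrinsics and any distortion apply to the point x, -y, -z); pixel columns grow to the right and rows downward; lengths in m; the calibration is good to about 2 mm. The wrist camera is an equidistant fisheye: a pixel r from the principal point sees the ray r / f radians off the axis. A picture is of the moment at which its call begins: read the wrist's pose just before it. get_calibration takes no time and is no camera call.
- env.close_job(): hands the job in, once; it reports no verdict.
Trained networks look in the newest picture that a camera, given by its name, has taken for a name from the list of things; names that differ only in an ending like _2 or _b are one class to them, and where a whole thing is asked for, a point or a joint stands for the part that bears it (a point fixed in the world has none). Each returns a list of dicts, best first, with "conf" (0 to 1); they miss things now and then, are a little off and sometimes report something else, mostly with a low value. They report only what shows in the picture. A call takes as long as a camera call. They do not tell look-alikes from the thing itself.
- env.silhouettes(camera, name): "region" (400x640 bool, what is visible of it) and "point" ([row, column] in pixels, amid what is visible of it).
- env.tip_of(camera, name): "point" ([row, column] in pixels: a listed point, or the origin of a listed thing).
The state is a dict: "time_s": time; "q": joint angles; "qvel": joint speeds; "joint_efforts": joint torques, N m; "position": TCP position; "tool_rot": TCP orientation; "ft_force": force on the tool from outside, world axes, zero at the start; "wrist_torque": the same for the moment, N m; "grip_width": finger opening in m.
Only numpy, scipy, OpenCV 4.12 (cv2) and the standard library are available. Lean on these libraries where they do the work, as an engineer would, in place of code of your own. Each camera call takes 0.05 s, during which the arm holds its last target.

## Working session

There is one attempt and no reset: what is moved stays moved. The work goes in short steps, Python scripts to look and compute and a tool call to move; the robot and the scene stay as the last step left them, time stands still between calls to the robot, and variables do not carry over. Pictures are saved under pics/ and viewed, and the job is handed in when it is done.

Besides the shell and the picture viewer there is one more tool, called after "Request:" as name(argument=value, ...), one argument or row to a line, values as JSON. move_arm: Moves the arm, as the interface text tells. Its arguments: {"type":"object","properties":{"moves":{"type":"array"},"grip":{"type":"number"},"grip_force":{"type":"number"}},"required":["moves"]}

```bash
ls; mkdir -p pics; python3 - <<'E'
from rig import env
import cv2, numpy as np
s=env.observe(); print({k:np.round(v,4).tolist() for k,v in s.items()})
for c in ["side","top","wrist"]:
    im=env.get_image(c); cv2.imwrite(f"pics/{c}0.png",im[:,:,::-1])
    print(c,env.get_calibration(c))
E
```

```text
pics
{'time_s': 0.0, 'q': [-79.943, 21.8414, 74.3856, 0.0013, 83.8575, -12.3365], 'qvel': [0.0337, -0.0255, 0.0436, 0.0595, 0.0105, 0.0386], 'joint_efforts': [-0.0015, -44.8467, -23.1277, -0.0003, 0.0048, 0.0], 'position': [0.2095, -0.5082, 0.2307], 'tool_rot': [[0.9246, 0.381, -0.0002], [0.381, -0.9246, 0.0015], [0.0003, -0.0014, -1.0]], 'ft_force': [0.0526, -0.277, 1.0176], 'wrist_torque': [0.021, -0.0059, -0.0434], 'grip_width': 0.0853}
side {'fovy': 42.61743350868679, 'cx': 310.57402280970985, 'cy': 191.72081482878556, 'extrinsics': array([[ 0.25860159,  0.96597694,  0.00371032, -0.20355048],
       [-0.92121427,  0.24545876,  0.30185139,  0.52768043],
       [ 0.29067075, -0.08147725,  0.95334777, -1.92438112],
       [ 0.        ,  0.        ,  0.        ,  1.        ]])}
top {'fovy': 50.935961512008184, 'cx': 322.4018518722766, 'cy': 202.06773468413763, 'extrinsics': array([[ 0.0242004 , -0.99960944, -0.01397557,  0.01941481],
       [ 0.99745516,  0.02320573,  0.06741433, -0.61930976],
       [-0.06706368, -0.01557146,  0.99762718, -1.2427204 ],
       [ 0.        ,  0.        ,  0.        ,  1.        ]])}
wrist {'fovy': 65.70646984690485, 'cx': 318.0160760637146, 'cy': 194.06938184885684, 'tool_from_camera': array([[-2.22266561e-04,  9.57077811e-01,  2.89831010e-01,
         7.41001840e-02],
       [ 9.99999948e-01,  2.80424440e-04, -1.59132246e-04,
         1.29339408e-03],
       [-2.33577640e-04,  2.89830960e-01, -9.57077824e-01,
        -1.42544505e-01],
       [ 0.00000000e+00,  0.00000000e+00,  0.00000000e+00,
         1.00000000e+00]])}
```

View pics/side0.png

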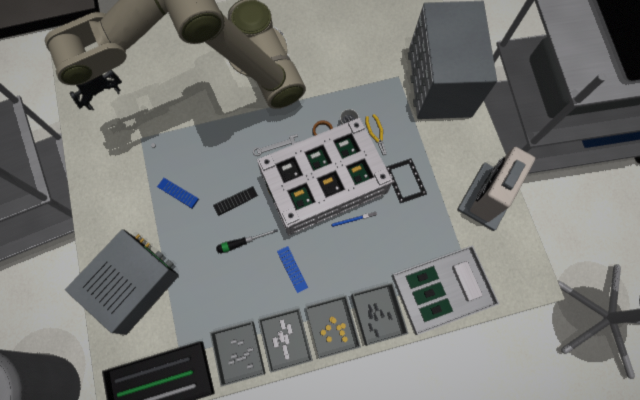

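View pics/top0.png

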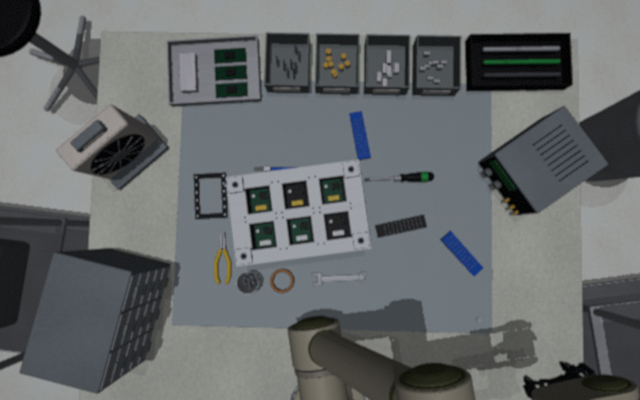

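View pics/wrist0.png

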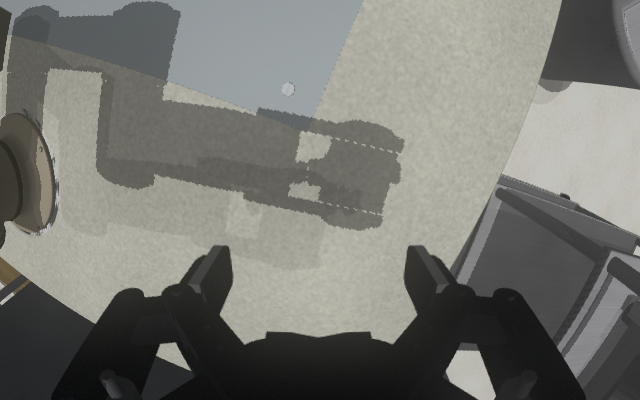

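The top view shows the black wedge at about (401,226), pointing left at the dispenser's near right corner block at (362,241). The blue look-alikes are at (461,253) and (360,135). Next I'll measure the positions.

```bash
cat > h.py <<'E'
from rig import env
import cv2, numpy as np
def ray(c,rc,st=None):
    k=env.get_calibration(c); f=200/np.tan(np.radians(k['fovy']/2))
    u=(rc[1]-k['cx'])/f; v=(rc[0]-k['cy'])/f
    if c=='wrist':
        r=np.hypot(u,v); d=np.array([np.sin(r)*u/max(r,1e-9),-np.sin(r)*v/max(r,1e-9),-np.cos(r)])
        T=k['tool_from_camera']; R=np.array(st['tool_rot'])
        return R@T[:3,3]+np.array(st['position']), R@T[:3,:3]@d
    E=k['extrinsics']; return -E[:3,:3].T@E[:3,3], E[:3,:3].T@np.array([u,-v,-1])
def hit(c,rc,z,st=None):
    o,d=ray(c,rc,st); return o+d*(z-o[2])/d[2]
def proj(c,p,st=None):
    k=env.get_calibration(c); f=200/np.tan(np.radians(k['fovy']/2))
    if c=='wrist':
        T=k['tool_from_camera']; R=np.array(st['tool_rot'])
        q=T[:3,:3].T@(R.T@(np.array(p)-st['position'])-T[:3,3])
        a=np.arctan2(np.hypot(q[0],q[1]),-q[2]); n=np.hypot(q[0],q[1])
        return k['cx']+f*a*q[0]/n, k['cy']-f*a*q[1]/n
    E=k['extrinsics'];q=E[:3,:3]@np.array(p)+E[:3,3]
    return k['cx']+f*q[0]/-q[2], k['cy']-f*q[1]/-q[2]
def both(name,z,cams=("side","top")):
    for c in cams:
        for d in env.tip_of(c,name)[:3]:
            print(name,c,round(d['conf'],2),np.round(d['point'],1),np.round(hit(c,d['point'],z),4))
E
python3 - <<'E'
from h import *
for c in ("side","top"): env.get_image(c)
for n,z in [("corner_block",.165),("short_foot",.005),("dispenser",0),("wedge",0),("wedge_back",.008),("wedge_tip",0),("spanner",0),("torque_driver",0),("foot_near_left",0),("foot_far_right",0),("screw_cup",0),("tape_roll",0)]: both(n,z)
for c in ("side","top"):
    for i,d in enumerate(env.silhouettes(c,"wedge")[:4]):
        m=d['region'].astype(np.uint8); r=cv2.minAreaRect(np.argwhere(m)[:,::-1].astype(np.float32))
        b=cv2.boxPoints(r); print(c,round(d['conf'],2),m.sum(),[np.round(hit(c,(p[1],p[0]),.004),3)[:2].tolist() for p in b])
    d=env.silhouettes(c,"dispenser")[0]; cv2.imwrite(f"pics/disp_{c}.png",d['region'].astype(np.uint8)*255)
E
```

```text
corner_block side 0.57 [164.5 265.4] [ 0.5141 -0.0745  0.165 ]
corner_block top 0.64 [241.2 359.5] [ 0.5075 -0.0688  0.165 ]
dispenser side 0.84 [183.6 323.9] [0.5705 0.1055 0.    ]
dispenser side 0.26 [175.4 404.4] [0.6135 0.3832 0.    ]
dispenser top 0.58 [215.5 302.4] [0.5775 0.0945 0.    ]
wedge side 0.82 [266.5 288. ] [ 0.8163 -0.0844  0.    ]
wedge side 0.71 [193.3 178.8] [ 0.4765 -0.3837  0.    ]
wedge side 0.61 [200.7 237.1] [ 0.5536 -0.1967  0.    ]
wedge top 0.97 [223.8 399.3] [ 0.5593 -0.201   0.    ]
wedge top 0.85 [252.  460.9] [ 0.4787 -0.3876  0.    ]
wedge top 0.67 [133.3 355.5] [ 0.8354 -0.0627  0.    ]
wedge_back side 0.71 [148.7 275.4] [ 0.405  -0.0253  0.008 ]
wedge_back side 0.67 [208.7 215.2] [ 0.5647 -0.2737  0.008 ]
wedge_back side 0.67 [207.4 194.6] [ 0.5423 -0.3399  0.008 ]
wedge_back top 0.85 [218.8 424.5] [ 0.5761 -0.2754  0.008 ]
wedge_back top 0.72 [234.4 444.1] [ 0.5305 -0.3346  0.008 ]
wedge_back top 0.64 [157.3 362.1] [ 0.7596 -0.0838  0.008 ]
wedge_tip side 0.62 [183.4 162. ] [ 0.4264 -0.4329  0.    ]
wedge_tip side 0.61 [288.5 301.1] [ 0.8964 -0.061
[... 686 characters left out ...]
0.65 [280.2 254.5] [0.3782 0.2343 0.    ]
screw_cup top 0.45 [198.3 209.5] [0.6236 0.3816 0.    ]
tape_roll side 0.69 [129.7 321.8] [0.3733 0.1522 0.    ]
tape_roll top 0.76 [281.9 281.6] [0.3752 0.152  0.    ]
side 0.76 519 [[0.434, -0.454], [0.4, -0.425], [0.511, -0.319], [0.543, -0.349]]
side 0.67 535 [[0.758, -0.108], [0.75, -0.068], [0.895, -0.037], [0.903, -0.077]]
side 0.56 553 [[0.546, -0.279], [0.511, -0.132], [0.555, -0.123], [0.589, -0.269]]
top 0.84 625 [[0.897, -0.039], [0.906, -0.08], [0.758, -0.112], [0.749, -0.072]]
top 0.81 653 [[0.554, -0.124], [0.591, -0.273], [0.55, -0.282], [0.513, -0.134]]
top 0.65 672 [[0.515, -0.322], [0.544, -0.353], [0.434, -0.455], [0.405, -0.424]]
```

```bash
python3 - <<'E'
from h import *
a=cv2.imread('pics/top0.png')[150:290,215:445]; b=cv2.imread('pics/side0.png')[110:260,200:430]
a=cv2.resize(a,None,fx=3.4,fy=3.4,interpolation=cv2.INTER_CUBIC);cv2.imwrite('pics/za.png',a)
b=cv2.resize(b,None,fx=3.4,fy=3.4,interpolation=cv2.INTER_CUBIC);cv2.imwrite('pics/zb.png',b)
E
```

```text
(no output)
```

View pics/za.png

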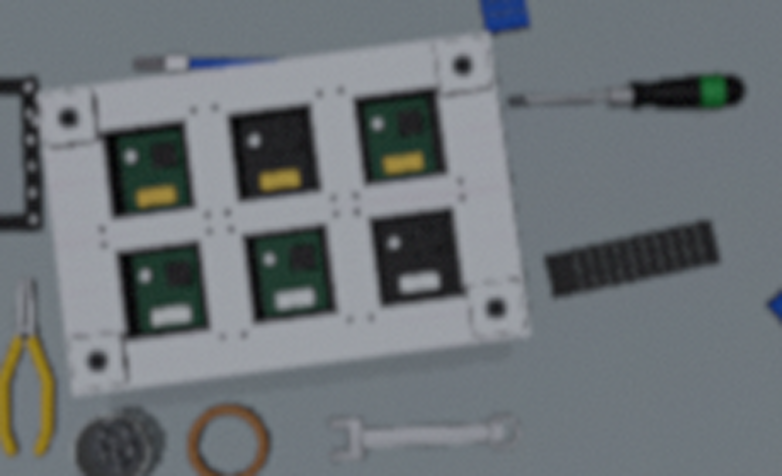

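View pics/zb.png

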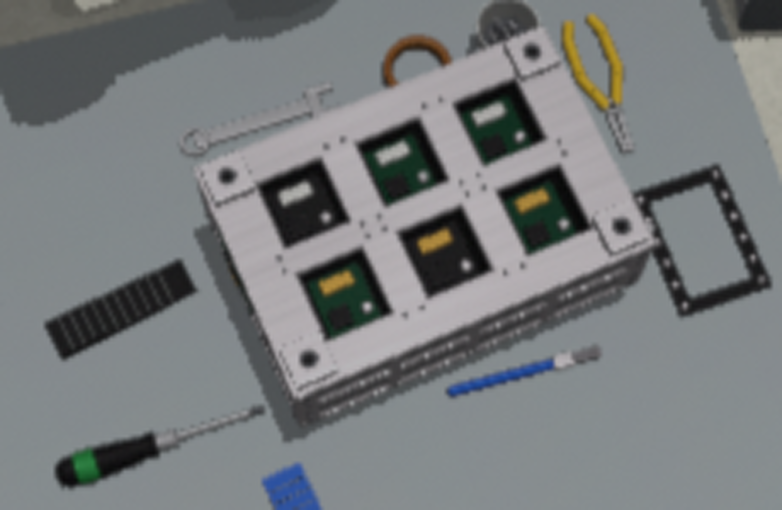

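```bash
python3 - <<'E'
from h import *
A=np.array([(496,307),(97,360),(462,65),(68,118)])/3.4+[215,150]
B=np.array([(227,176),(532,50),(308,359),(622,226)])/3.4+[200,110]
for c,P in (("top",A),("side",B)):
    W=np.array([hit(c,(p[1],p[0]),.177)[:2] for p in P]); print(c,W.round(4).tolist())
    print(np.linalg.norm(W[0]-W[1]),np.linalg.norm(W[2]-W[3]),np.linalg.norm(W[0]-W[2]),np.linalg.norm(W[1]-W[3]),"cen",W.mean(0))
    dy=(W[1]-W[0]+W[3]-W[2]);yaw=np.arctan2(-dy[0],dy[1]); print("yaw",yaw)
    R=np.array([[np.cos(yaw),-np.sin(yaw)],[np.sin(yaw),np.cos(yaw)]]); print("short foot",W.mean(0)+R@[-.09,-.15], "block local",R.T@(W[0]-W.mean(0)))
E
```

```text
top [[0.5103, -0.0715], [0.462, 0.235], [0.6974, -0.0416], [0.6489, 0.2646]]
0.31022108567737333 0.3100218669614456 0.18949451673859224 0.1892417017643424 cen [0.57965733 0.09661015]
yaw 0.15653613018956417
short foot [ 0.51414238 -0.06558662] block local [-0.09474714 -0.1552095 ]
side [[0.511, -0.0684], [0.4616, 0.2385], [0.6986, -0.0395], [0.6509, 0.2678]]
0.310907078361438 0.311016730694705 0.18978153622668387 0.19159588463930205 cen [0.58050818 0.09961688]
yaw 0.1568159647733418
short foot [ 0.51503862 -0.06259822] block local [-0.09489008 -0.15511877]
```

Request:
move_arm(
  moves=[
    [40,-4,0,0],
    [82,-8,0,0.03],
    [124,-11,10,0.06],
    [166,-15,20,0.09],
    [208,-19,30,0.12],
    [250,-23,40,0.15],
    [292,-27,50,0.15],
    [334,-30,65,0.15],
    [376,-34,80,0.15],
    [416,-38,81,0.15],
    [416,-38,81,0.15],
    [416,-38,81,0.15],
  ],
  grip=1,
  grip_force=60,
)

```text
time_s: 2.85
position: [0.5801, -0.3144, 0.1499]
tool_rot: [[0.971, 0.24, -0.001], [0.24, -0.971, 0.0], [-0.001, -0.0, -1.0]]
ft_force: [-0.7, -0.3, 0.0]
grip_width: 0.0004
```

```bash
python3 - <<'E'
from h import *
s=env.observe(); print(s['time_s'],s['position'].round(4),np.round(s['tool_rot'],3).tolist(),s['ft_force'].round(2),s['grip_width'])
im=env.get_image("wrist"); cv2.imwrite("pics/wrist1.png",im[:,:,::-1])
for n,z in [("wedge_back",.008),("wedge_tip",0),("wedge",0)]:
  for d in env.tip_of("wrist",n)[:3]:
    print(n,round(d['conf'],2),np.round(d['point'],1),np.round(hit("wrist",d['point'],z,s),4))
print("exp", [np.round(proj("wrist",p,s)) for p in [(.57,-.2755,.008),(.5345,-.131,0),(.5145,-.064,.005)]])
E
```

```text
2.85 [ 0.5801 -0.3144  0.1499] [[0.971, 0.24, -0.001], [0.24, -0.971, 0.0], [-0.001, -0.0, -1.0]] [-0.72 -0.27  0.02] 0.00039069938435943837
wedge_back 0.95 [236.1 329.6] [ 0.5286 -0.3404  0.008 ]
wedge_back 0.77 [182.  279.5] [ 0.5717 -0.2799  0.008 ]
wedge_tip 0.77 [180.4 146.5] [ 0.5368 -0.1344  0.    ]
wedge_tip 0.53 [ 35.3 226.1] [ 0.6989 -0.1961  0.    ]
wedge 0.7 [285.  360.6] [ 0.474  -0.3913  0.    ]
wedge 0.59 [180.3 207. ] [ 0.5536 -0.2058  0.    ]
exp [array([275., 183.]), array([144., 182.]), array([ 96., 187.])]
```

View pics/wrist1.png

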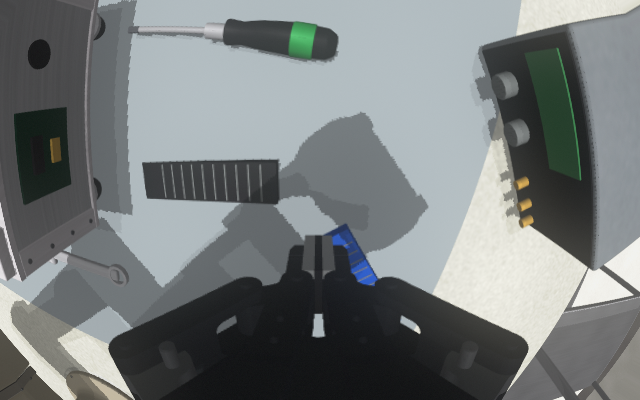

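The wrist view shows the wedge from its tip at (145,182) to its back at (279,182). The short foot is the dark dot near (97,187), where I expected it. Before descending I'll check the clearance to the blue look-alike.

```bash
python3 - <<'E'
from h import *
s=env.observe()
for rc,z in [((225,345),.0165),((240,330),.0165),((160,278),.0165),((203,278),.0165),((182,279),.0165),((163,144),0.0015),((198,148),.0015),((187,97),.006)]: print(rc,hit("wrist",rc,z,s).round(4))
# fingertip extents at TCP height
R=s['tool_rot']
for y in (-15,-10,10,15): print(y,np.round(proj("wrist",s['position']+R@[.0,y/1e3,0],s)))
for x in (-11,11): print(x,np.round(proj("wrist",s['position']+R@[x/1e3,0,0],s)))
E
```

```text
(225, 345) [ 0.5457 -0.3521  0.0165]
(240, 330) [ 0.5268 -0.342   0.0165]
(160, 278) [ 0.5929 -0.2762  0.0165]
(203, 278) [ 0.5524 -0.2846  0.0165]
(182, 279) [ 0.5728 -0.2814  0.0165]
(163, 144) [ 0.5552 -0.1312  0.0015]
(198, 148) [ 0.5168 -0.1396  0.0015]
(187, 97) [ 0.5143 -0.0677  0.006 ]
-15 [287. 252.]
-10 [296. 252.]
10 [335. 252.]
15 [345. 252.]
-11 [316. 270.]
11 [315. 232.]
```

Request:
move_arm(
  moves=[
    [0,0,35,0],
    [0,0,75,0],
    [0,0,110,0],
    [0,0,130,0],
    [0,0,139,0],
    [0,0,143,0],
    [0,0,143,0],
    [0,0,143,0],
    [0,0,143,0],
  ],
)

```text
time_s: 3.95
position: [0.5801, -0.3153, 0.0085]
tool_rot: [[0.971, 0.238, 0.002], [0.238, -0.971, -0.001], [0.001, 0.002, -1.0]]
ft_force: [-0.3, 0.4, -0.5]
grip_width: 0.0002
```

Request:
move_arm(
  moves=[
    [0,-8,0,0],
    [0,-16,0,0],
    [0,-20,0,0],
    [0,-24,0,0],
    [0,-28,0,0],
    [0,-32,0,0],
    [0,-36,0,0],
    [0,-40,0,0],
    [0,-40,0,0],
  ],
)

```text
time_s: 4.85
position: [0.57, -0.2756, 0.0074]
tool_rot: [[0.971, 0.239, -0.0], [0.239, -0.971, 0.0], [-0.0, -0.0, -1.0]]
ft_force: [0.1, -0.2, -0.3]
grip_width: -0.0003
```

```bash
cat > look.py <<'E'
from h import *; import sys
s=env.observe(); print(s['time_s'],s['position'].round(4),s['ft_force'].round(2),s['wrist_torque'].round(2))
im=env.get_image("wrist"); cv2.imwrite(f"pics/w{sys.argv[1]}.png",im[:,:,::-1])
for n,z in [("wedge_back",.008),("wedge_tip",0),("short_foot",.005)]:
  for d in env.tip_of("wrist",n)[:3]:
    print(n,round(d['conf'],2),np.round(d['point'],1),np.round(hit("wrist",d['point'],z,s),4))
E
python3 look.py 2
```

```text
4.85 [ 0.57   -0.2756  0.0074] [ 0.15 -0.25 -0.35] [-0.03 -0.05 -0.06]
wedge_back 0.63 [249. 293.] [ 0.5691 -0.2639  0.008 ]
wedge_back 0.63 [330.6 404.6] [ 0.5278 -0.3424  0.008 ]
wedge_tip 0.81 [229.2  79.7] [ 0.5364 -0.1208  0.    ]
short_foot 0.89 [235.9  31.4] [ 0.5164 -0.0677  0.005 ]
```

View pics/w2.png

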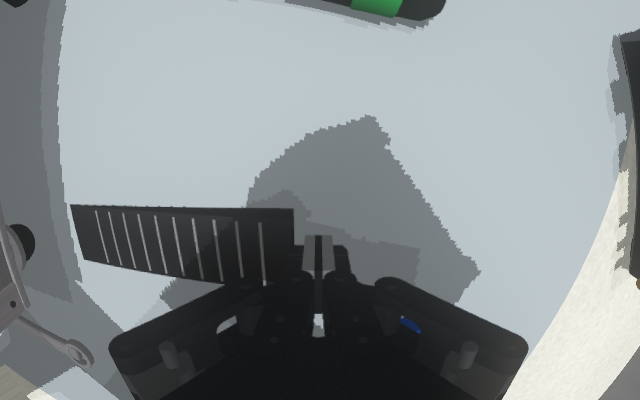

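Request:
move_arm(
  moves=[
    [0,-4,0,-0.02],
    [0,-10,0,-0.035],
    [-1,-18,0,-0.035],
    [-1,-26,0,-0.035],
    [-1,-34,0,-0.035],
    [-1,-42,0,-0.035],
    [-2,-50,0,-0.035],
    [-2,-56,0,-0.035],
    [-2,-60,0,-0.035],
    [-2,-60,0,-0.035],
  ],
)

```text
time_s: 6.05
position: [0.5538, -0.2178, 0.0074]
tool_rot: [[0.962, 0.273, -0.0], [0.273, -0.962, 0.0], [-0.0, -0.0, -1.0]]
ft_force: [-0.7, -0.4, -0.1]
grip_width: 0.0002
```

```bash
python3 look.py 3; python3 - <<'E'
from h import *
for c in ("side","top"): env.get_image(c)
both("wedge_back",.008); both("wedge_tip",0)
E
```

```text
6.05 [ 0.5538 -0.2178  0.0074] [-0.72 -0.38 -0.12] [-0.01 -0.03 -0.03]
wedge_back 0.98 [244.9 293.6] [ 0.5548 -0.2059  0.008 ]
wedge_back 0.57 [321.7 481.4] [ 0.5286 -0.3389  0.008 ]
wedge_tip 0.77 [229.6  78. ] [ 0.5139 -0.0626  0.    ]
short_foot 0.95 [233.3  76.6] [ 0.5143 -0.0655  0.005 ]
wedge_back side 0.96 [248.6 281.7] [ 0.755  -0.0899  0.008 ]
wedge_back side 0.81 [197.6 234.6] [ 0.5433 -0.202   0.008 ]
wedge_back side 0.71 [208.7 196. ] [ 0.548  -0.3362  0.008 ]
wedge_back top 0.84 [233.  445.1] [ 0.5348 -0.3376  0.008 ]
wedge_back top 0.7 [226.7 401.4] [ 0.5505 -0.2061  0.008 ]
wedge_back top 0.64 [158.7 362.4] [ 0.7553 -0.0848  0.008 ]
wedge_tip side 0.75 [292.5 299.4] [ 0.9074 -0.0695  0.    ]
wedge_tip side 0.66 [183.3 160. ] [ 0.4242 -0.4395  0.    ]
wedge_tip side 0.59 [179.5 274.5] [ 0.5122 -0.0554  0.    ]
wedge_tip top 0.71 [112.6 354.4] [ 0.9004 -0.058   0.    ]
wedge_tip top 0.56 [272.  476.1] [ 0.4199 -0.4333  0.    ]
wedge_tip top 0.52 [282.9 251. ] [0.3698 0.2446 0.    ]
```

View pics/w3.png

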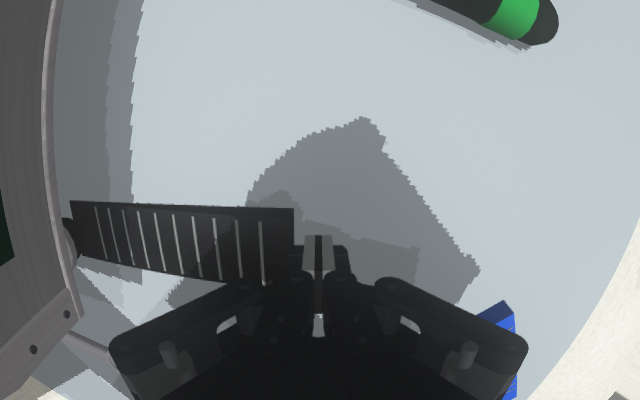

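The wedge is lined up with its tip at the foot. From here I'll advance in small steps and check the force after each.

Request:
move_arm(
  moves=[
    [0,-4,0,0],
    [0,-8,0,0],
    [0,-12,0,0],
    [0,-15,0,0],
    [0,-15,0,0],
  ],
)

```text
time_s: 7.05
position: [0.5497, -0.2033, 0.0074]
tool_rot: [[0.962, 0.273, -0.0], [0.273, -0.962, 0.0], [-0.0, -0.0, -1.0]]
ft_force: [-0.1, -0.7, -0.6]
grip_width: -0.0003
```

Request:
move_arm(
  moves=[
    [0,-3,0,0],
    [0,-6,0,0],
    [0,-6,0,0],
  ],
)

```text
time_s: 7.35
position: [0.548, -0.1977, 0.0073]
tool_rot: [[0.962, 0.273, -0.0], [0.273, -0.962, 0.0], [-0.0, -0.0, -1.0]]
ft_force: [0.4, 0.3, -0.2]
grip_width: -0.0
```

```bash
python3 - <<'E'
from h import *
for i in range(6):
    s=env.observe(); print(s['position'].round(4),s['ft_force'].round(2)); env.get_image("wrist")
E
```

```text
[ 0.548  -0.1977  0.0073] [ 0.37  0.27 -0.17]
[ 0.5481 -0.1979  0.0074] [-0.44  0.05  0.69]
[ 0.5481 -0.198   0.0073] [ 0.49 -0.3  -0.29]
[ 0.5481 -0.1981  0.0073] [ 0.41 -0.71 -0.18]
[ 0.5481 -0.1981  0.0073] [ 0.02 -0.6  -0.51]
[ 0.5482 -0.1981  0.0073] [ 0.47 -0.81  0.19]
```

Request:
move_arm(
  moves=[
    [0,-3,0,0],
    [0,-5,0,0],
    [0,-5,0,0],
  ],
)

```text
time_s: 7.95
position: [0.5467, -0.1929, 0.0073]
tool_rot: [[0.962, 0.273, -0.0], [0.273, -0.962, 0.0], [-0.0, -0.0, -1.0]]
ft_force: [0.7, -0.1, -0.1]
grip_width: 0.0001
```

Request:
move_arm(
  moves=[
    [0,-3,0,0],
    [0,-5,0,0],
    [0,-5,0,0],
  ],
)

```text
time_s: 8.25
position: [0.5454, -0.1883, 0.0074]
tool_rot: [[0.962, 0.272, 0.0], [0.272, -0.962, -0.0], [0.0, 0.0, -1.0]]
ft_force: [0.1, -1.7, -0.5]
grip_width: -0.0001
```

Request:
move_arm(
  moves=[
    [0,-1,0,0],
    [0,-2,0,0],
    [0,-2,0,0],
  ],
)

```text
time_s: 8.55
position: [0.5451, -0.1868, 0.0074]
tool_rot: [[0.962, 0.272, 0.001], [0.272, -0.962, -0.001], [0.0, 0.001, -1.0]]
ft_force: [0.8, -3.5, -1.2]
grip_width: -0.0002
```

```bash
cat > f.py <<'E'
from h import *
F=[]
for i in range(6):
    s=env.observe(); F.append(s['ft_force']); env.get_image("wrist")
print(s['time_s'],s['position'].round(4),np.mean(F,0).round(2),np.std(F,0).round(2),"push",round(float(np.mean(F,0)@s['tool_rot'][:,1]),2))
E
python3 f.py
```

```text
8.8 [ 0.545  -0.1867  0.0074] [ 0.89 -3.4  -0.97] [0.32 0.53 0.23] push 3.51
```

Request:
move_arm(
  moves=[
    [0,-1,0,0],
    [0,-2,0,0],
    [0,-2,0,0],
  ],
)

```text
time_s: 9.15
position: [0.5445, -0.1848, 0.0074]
tool_rot: [[0.962, 0.272, 0.001], [0.272, -0.962, -0.001], [0.0, 0.001, -1.0]]
ft_force: [1.4, -5.9, -1.2]
grip_width: -0.0
```

```bash
python3 f.py
```

```text
9.4 [ 0.5445 -0.1848  0.0074] [ 1.19 -5.43 -0.62] [0.69 0.6  0.34] push 5.55
```

Request:
move_arm(
  moves=[
    [0,5,0,0],
    [0,20,0,0],
    [0,25,0,0],
    [0,25,-40,0],
    [0,25,-85,0],
    [0,25,-130,0],
    [0,25,-175,0],
    [0,15,-205,0],
    [-1,-25,-215,0],
    [-1,-65,-215,0],
    [-1,-100,-210,0],
    [-2,-120,-200,0],
    [-2,-120,-190,0],
    [-2,-120,-190,0],
  ],
)

```text
time_s: 10.85
position: [0.5095, -0.0699, 0.1962]
tool_rot: [[0.962, 0.273, -0.002], [0.273, -0.962, 0.001], [-0.002, -0.001, -1.0]]
ft_force: [0.1, -0.4, 0.3]
grip_width: -0.0001
```

```bash
python3 f.py; python3 - <<'E'
from h import *
s=env.observe()
for c in ("side","top","wrist"): 
    im=env.get_image(c); cv2.imwrite(f"pics/{c}5.png",im[:,:,::-1])
for d in env.tip_of("wrist","corner_block")[:3]: print(round(d['conf'],2),np.round(d['point'],1),hit("wrist",d['point'],.165,s).round(4))
b=cv2.imread('pics/side5.png')[110:260,200:430]
b=cv2.resize(b,None,fx=3.4,fy=3.4,interpolation=cv2.INTER_CUBIC);cv2.imwrite('pics/zb5.png',b)
both("corner_block",.165);both("wedge_back",.008)
E
```

```text
11.1 [ 0.5102 -0.0706  0.1975] [ 0.11 -0.31 -0.27] [0.38 0.16 0.42] push 0.32
0.86 [224.  317.9] [ 0.5125 -0.0711  0.165 ]
corner_block side 0.56 [162.4 266.6] [ 0.5083 -0.0692  0.165 ]
wedge_back side 0.89 [249.2 284.8] [ 0.7595 -0.0806  0.008 ]
wedge_back side 0.81 [193.7 241.6] [ 0.5359 -0.176   0.008 ]
wedge_back side 0.75 [206.7 195.8] [ 0.541  -0.3355  0.008 ]
wedge_back top 0.84 [156.7 364.9] [ 0.7616 -0.0923  0.008 ]
wedge_back top 0.82 [233.  443.8] [ 0.5347 -0.3337  0.008 ]
wedge_back top 0.44 [227.8 389.7] [ 0.5464 -0.1709  0.008 ]
```

View pics/zb5.png

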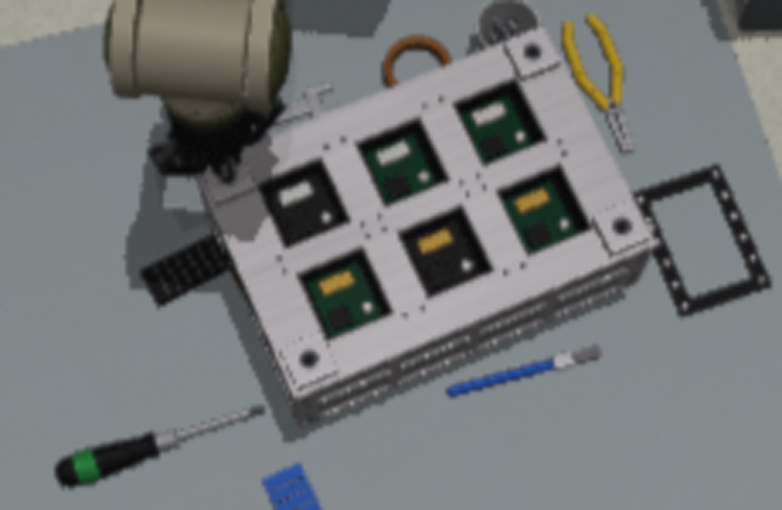

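View pics/wrist5.png

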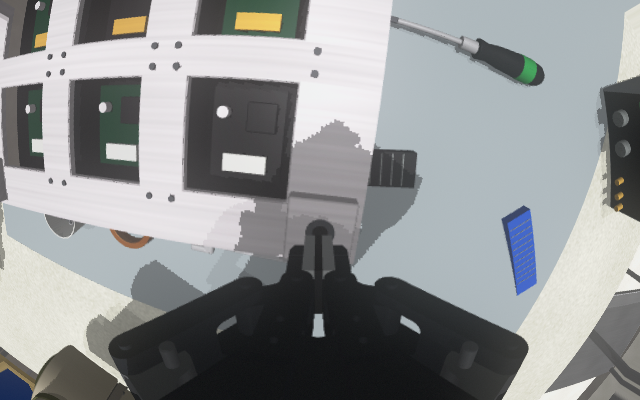

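The other three corner holes haven't moved in the side picture, so the dispenser has not shifted. The fingers are over the block at (318,228) in the wrist view, so I'll press now.

Request:
move_arm(
  moves=[
    [0,0,8,0],
    [0,0,14,0],
    [0,0,18,0],
    [0,0,19,0],
    [0,0,20,0],
    [0,0,20,0],
  ],
)

```text
time_s: 12.15
position: [0.5098, -0.0697, 0.1773]
tool_rot: [[0.962, 0.272, 0.0], [0.272, -0.962, -0.0], [0.0, 0.0, -1.0]]
ft_force: [0.2, -0.1, 0.6]
grip_width: -0.0003
```

```bash
python3 f.py
```

```text
12.4 [ 0.5098 -0.0697  0.1775] [-0.09  0.4   0.09] [0.44 0.34 0.64] push -0.41
```

Request:
move_arm(
  moves=[
    [0,0,1,0],
    [0,0,2,0],
    [0,0,2,0],
  ],
)

```text
time_s: 12.75
position: [0.5098, -0.0698, 0.1765]
tool_rot: [[0.962, 0.272, 0.001], [0.272, -0.962, -0.001], [0.001, 0.001, -1.0]]
ft_force: [-4.0, 0.4, 11.1]
grip_width: -0.0
```

```bash
python3 f.py
```

```text
13.0 [ 0.5098 -0.0698  0.1766] [-3.37  0.71 10.53] [0.47 0.41 0.35] push -1.59
```

It is holding 10.5 N on the block with almost no give. I'll hold a moment longer, then release straight up.

Request:
move_arm(
  moves=[
    [0,0,0,0],
    [0,0,0,0],
    [0,0,0,0],
    [0,0,-1,0],
    [0,0,-3,0],
    [0,0,-8,0],
    [0,0,-20,0],
    [0,0,-45,0],
    [0,0,-60,0],
    [0,40,-70,0],
    [0,80,-70,0],
    [0,120,-70,0],
    [0,160,-70,0],
    [0,200,-70,0],
    [0,200,-70,0],
    [0,200,-70,0],
  ],
)

```text
time_s: 14.65
position: [0.5641, -0.2626, 0.2449]
tool_rot: [[0.963, 0.271, -0.001], [0.271, -0.963, 0.001], [-0.0, -0.001, -1.0]]
ft_force: [-0.6, -0.9, 0.6]
grip_width: 0.0
```

```bash
python3 f.py; python3 - <<'E'
from h import *
s=env.observe()
for c in ("side","top","wrist"): 
    im=env.get_image(c); cv2.imwrite(f"pics/{c}6.png",im[:,:,::-1])
for c,(x,y) in (("side",(200,110)),("top",(215,150))):
    b=cv2.imread(f'pics/{c}6.png')[y:y+150,x:x+230];a=cv2.imread(f'pics/{c}0.png')[y:y+150,x:x+230]
    print(c,"shift on dispenser/px",cv2.phaseCorrelate(*[cv2.cvtColor(i[40:100,70:130] if c=="side" else i[20:90,30:130],cv2.COLOR_BGR2GRAY).astype(np.float32) for i in (a,b)]))
    o=np.vstack([cv2.resize(i,None,fx=2,fy=2,interpolation=cv2.INTER_CUBIC)[:290] for i in (a,b)]); cv2.imwrite(f'pics/z{c}6.png',o)
E
```

```text
14.9 [ 0.5642 -0.2611  0.2458] [0.04 0.03 0.18] [0.64 0.46 0.6 ] push -0.01
side shift on dispenser/px ((0.05157765132573644, 0.06807459807241756), 1.0033447284168666)
top shift on dispenser/px ((-0.06839014624811313, -0.04892031030960453), 0.998169732093811)
```

View pics/zside6.png

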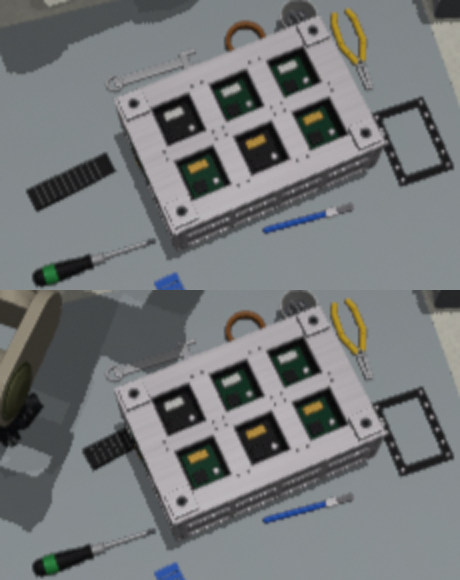

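View pics/wrist6.png

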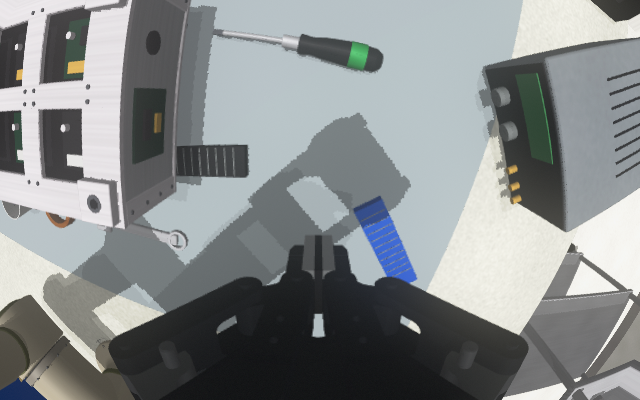

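```bash
python3 - <<'E'
from h import *
print(env.observe()['time_s'],np.abs(env.observe()['qvel']).max()); print(env.close_job())
E
```

```text
15.1 0.2067766515868727
the job is handed in; nothing more can be done
None
```

I pushed the black wedge under the short foot until it was snug, pressed on the corner block without feeling any rocking, and handed the job in at about 15 s. No verdict was reported.

- **Wedge:** I pushed it thin end first with the closed fingertips. It met the foot with its tip roughly 30 mm past it, and I stopped when the averaged push reached about 5.5 N. That is just under the 6 to 15 N you gave for the end of the climb. I then backed the fingers off.
- **Press test:** I pressed on the corner block with about 10.5 N for over half a second. The fingertip gave only about 1 mm. There was an unexplained sideways force of about 3.4 N during the press.
- **Last checks:** Before-and-after side and top pictures show the dispenser shifted less than 0.1 pixel. The things around it look unmoved by eye, and the arm stood clear with no force on it.
- **Not measured directly:** I could not read the load on the foot or the heights of the other feet. I inferred those from the push force, the firm press and the unchanged pictures. None of the checks I made disagreed.

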